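# Tug the instrument cases and snap shut any loose catch

### The job

Before the three instrument cases go back in the cupboard, make sure each is really fastened: working along the row from the robot's left to its right, take each lid by its handle and give it a gentle upward tug. If a lid comes up, let it down again and press the catch at the front of that case in until it snaps home, straight away or after the last tug; leave alone the catches that hold. Do not lift, tip or drag the cases, do not knock the other things on the bench, and finish with all three lids down and all three catches home.

Things in the scene. Friction and masses are not known exactly. Their poses are not given: they have to be found in the camera images.
- case_a: One of 3 alike grey instrument cases in a row, loose on rubber feet, about 2.2 kg; which letter stands where changes. Origin: centre of underside; x to its back (hinge), y to its left, z up; the front faces the robot (yaw within 0.2). In mm: box 150 deep (x), 130 wide (y), 55 high; lid 22 thick, top at z 77. A lip 70 wide juts from the lid's front to x -90, z 60 to 72; the catch hangs under it.
- lid_a (a joint): Lid of case_a: rad, 0 = down, grows as its front lifts; hinge along y at x 75, z 55 mm in the case's frame. Free-moving, 0.25 kg, falls shut by its weight (about 2.5 N at the handle, which moves up and at first 0.55 mm back per mm). Catch fast: about 0.014 rad of play, then it stops dead. Catch loose: it simply lifts. Lids that are down look alike.
- handle_a (a point): Centre of the handle bar on the lid of case_a: round, black, 12 mm thick, 80 mm long, along y, on two posts; lid down: x -20, y 0, z 107 mm in the case's frame, 24 mm clear under the bar. Axes as the lid's.
- catch_a (a joint): Clip catch of case_a: rad, flap about a pin along y under the lip (x -83, z 57 mm in the case's frame). 0 = home; grows as its lower edge swings out. Fast: 0 to 0.05. Loose: about 0.26 to 0.35, stays where left. Pushed in, lid down, it meets a sprung keeper at 0.25, takes about 5 to 8 N at the lower edge and snaps home past 0.15. The case slides only above about 17 N.
- press_a (a point): Where to press the catch of case_a: middle of the outer face of the thumb bar (44 wide, 10 mm high) across the flap's lower edge; home: x -98, y 0, z 26 mm in the case's frame, 8 mm proud of the lip above. Flap: dark grey plate 50 mm wide, 4 mm thick, hanging from z 57 to 21 mm.
- flap_a: The catch flap of case_a as a moving part: its origin lies on its pin, z up along the flap, -x out of its outer face.
- case_b: One of 3 alike grey instrument cases in a row, loose on rubber feet, about 2.2 kg; which letter stands where changes. Origin: centre of underside; x to its back (hinge), y to its left, z up; the front faces the robot (yaw within 0.2). In mm: box 150 deep (x), 130 wide (y), 55 high; lid 22 thick, top at z 77. A lip 70 wide juts from the lid's front to x -90, z 60 to 72; the catch hangs under it.
- lid_b (a joint): Lid of case_b: rad, 0 = down, grows as its front lifts; hinge along y at x 75, z 55 mm in the case's frame. Free-moving, 0.25 kg, falls shut by its weight (about 2.5 N at the handle, which moves up and at first 0.55 mm back per mm). Catch fast: about 0.014 rad of play, then it stops dead. Catch loose: it simply lifts. Lids that are down look alike.
- handle_b (a point): Centre of the handle bar on the lid of case_b: round, black, 12 mm thick, 80 mm long, along y, on two posts; lid down: x -20, y 0, z 107 mm in the case's frame, 24 mm clear under the bar. Axes as the lid's.
- catch_b (a joint): Clip catch of case_b: rad, flap about a pin along y under the lip (x -83, z 57 mm in the case's frame). 0 = home; grows as its lower edge swings out. Fast: 0 to 0.05. Loose: about 0.26 to 0.35, stays where left. Pushed in, lid down, it meets a sprung keeper at 0.25, takes about 5 to 8 N at the lower edge and snaps home past 0.15. The case slides only above about 17 N.
- press_b (a point): Where to press the catch of case_b: middle of the outer face of the thumb bar (44 wide, 10 mm high) across the flap's lower edge; home: x -98, y 0, z 26 mm in the case's frame, 8 mm proud of the lip above. Flap: dark grey plate 50 mm wide, 4 mm thick, hanging from z 57 to 21 mm.
- flap_b: The catch flap of case_b as a moving part: its origin lies on its pin, z up along the flap, -x out of its outer face.
- case_c: One of 3 alike grey instrument cases in a row, loose on rubber feet, about 2.2 kg; which letter stands where changes. Origin: centre of underside; x to its back (hinge), y to its left, z up; the front faces the robot (yaw within 0.2). In mm: box 150 deep (x), 130 wide (y), 55 high; lid 22 thick, top at z 77. A lip 70 wide juts from the lid's front to x -90, z 60 to 72; the catch hangs under it.
- lid_c (a joint): Lid of case_c: rad, 0 = down, grows as its front lifts; hinge along y at x 75, z 55 mm in the case's frame. Free-moving, 0.25 kg, falls shut by its weight (about 2.5 N at the handle, which moves up and at first 0.55 mm back per mm). Catch fast: about 0.014 rad of play, then it stops dead. Catch loose: it simply lifts. Lids that are down look alike.
- handle_c (a point): Centre of the handle bar on the lid of case_c: round, black, 12 mm thick, 80 mm long, along y, on two posts; lid down: x -20, y 0, z 107 mm in the case's frame, 24 mm clear under the bar. Axes as the lid's.
- catch_c (a joint): Clip catch of case_c: rad, flap about a pin along y under the lip (x -83, z 57 mm in the case's frame). 0 = home; grows as its lower edge swings out. Fast: 0 to 0.05. Loose: about 0.26 to 0.35, stays where left. Pushed in, lid down, it meets a sprung keeper at 0.25, takes about 5 to 8 N at the lower edge and snaps home past 0.15. The case slides only above about 17 N.
- press_c (a point): Where to press the catch of case_c: middle of the outer face of the thumb bar (44 wide, 10 mm high) across the flap's lower edge; home: x -98, y 0, z 26 mm in the case's frame, 8 mm proud of the lip above. Flap: dark grey plate 50 mm wide, 4 mm thick, hanging from z 57 to 21 mm.
- flap_c: The catch flap of case_c as a moving part: its origin lies on its pin, z up along the flap, -x out of its outer face.
- bottle: Bystander: amber glass bottle with black cap, 62 mm wide, 135 mm high, to the robot's left of the row. Origin: centre of its underside.
- dishes: Bystander: stack of three clear culture dishes with red agar, 91 mm wide, 46 mm high, behind the row. Origin: centre of its underside.
- tube_rack: Bystander: yellow rack of capped tubes, 75 x 160 mm, 76 mm high, behind the row. Origin: centre of its underside.
Not all that is in view belongs to the job. Leave any turquoise look-alike of the case_c alone. What is shaped like the case_a but blue is not meant.

How it is judged:
By the outcome, as a careful person would: the job done as asked, in the order asked, and still so for the second after the job is handed in, with the robot touching nothing.
It also fails if it takes over 70 s, if anything falls off the work surface, if the arm or the gripper's body presses on something with over 40 N, if the wrist force passes 120 N, or if a joint passes its speed limit or range.

### The arm

A 6-joint arm with a two-finger parallel gripper is mounted at the origin on the work surface. World frame = base frame: x ahead of the robot, y to its left, z up, the work surface at z = 0. Lengths are in m, angles in rad, forces in N, time in s.
With the tool pointing down it reaches from about 0.275 to 0.975 m from the base axis. Payload 8.4 kg.
Tool frame: the origin (TCP) lies midway between the tips of the shut fingers; the grasp point (between the pads) lies 19 mm behind it; z points along the fingers, y is the line along which they close (so a half turn about z gives the same grasp; the last joint's range is limited). The gripper opens to 92 mm and grips with 3 to 60 N. Pads are 20 mm wide; open, the fingers measure 128 mm over their backs; the gripper's body (75 mm by 189 mm) begins 69 mm behind the grasp point.
Start: joints at [-1.127, 0.353, 1.633, -0, 1.155, -0.002], TCP at [0.269, -0.564, 0.215] pointing down, gripper open.
Joint ranges: [-2.63, 2.63], [-0.92, 2.1], [0.06, 2.66], [-1.3, 4.44], [0, 2.69], [-3.02, 3.02]. Speed limits (rad/s): [2.22, 2.22, 2.79, 3.14, 3.14, 3.14].

### API

Orientations are given as a unit quaternion [x, y, z, w].
In Python, from plant import r, eyes, order gives the robot as it stands.
- The arm moves only by the shell command python3 -m pendant 'ROWS' [OPENING] [FORCE]. ROWS is JSON, a list that holds one entry, the list of rows, each a list of 6 numbers: the shift along the tool's x, y, z in mm, then the turn, a rotation vector about the tool's x, y, z in degrees. A call has 1 to 8 rows; each row is the pose to reach, as a shift and turn from the pose commanded when the call began, along the tool's axes at that moment; what a row does not reach only later rows make up. A row lasts 1/10 s, in which the tool goes at most 50 mm and 8.59 degrees, less where a joint would pass 70% of its speed; a pose out of reach is approached as far as the arm can. A call with a gripper value outside its range is refused whole. OPENING is the closure, from -1 (fully open) to 1 (shut), set as the call begins (- or left out, the last holds). The fingers move at their own pace and stop on an object; FORCE is the grip in N (left out, the last holds). Time passes only in rows, so rows that repeat a pose let the fingers close. It gives the time, the measured TCP pose, the force, the opening and the grip force at its end, in the units of the state.
- r.sense(): the state, without advancing time (a new reading comes with each control period).
- eyes.read_camera(name): name is "side" or "top"; returns (picture, depth): 480x640x3 uint8, red, green, blue; 480x640 float32, m along the optical axis (not along the pixel's ray), 0 where there is no reading.
- eyes.camera_params(name): a dict with "K" (3x3 intrinsics, pixels), "origin" and "rotation" of the camera in the world. Camera axes: x right, y up, looking along -z (the intrinsics and any distortion apply to the point x, -y, -z); pixel columns grow to the right and rows downward; lengths in m; the calibration is good to about 2 mm. A picture is of the moment at which its call begins. camera_params takes no time and is no camera call.
- order.hand_in(): hands the job in; it is judged then, once.
Trained networks look in the newest picture that a camera, given by its name, has taken for a name from the list of things; names that differ only in an ending like _2 or _b are one class to them, and where a whole thing is asked for, a point or a joint stands for the part that bears it (a point fixed in the world has none). Each returns a list of dicts, best first, with "p" (0 to 1); they miss things now and then, are a little off and sometimes report something else, mostly with a low value. They report only what shows in the picture. A call takes as long as a camera call. They do not tell look-alikes from the thing itself.
- eyes.spot_in(camera, query): "xyz" ([x, y, z] in m, in world coordinates, good to about 4 mm: the middle of the surface that is visible of it).
- eyes.pinpoint(camera, query): "xyz" ([x, y, z] in m, in world coordinates, good to about 4 mm: a listed point, or the origin of a listed thing).
The state is a dict: "time_s": time; "joints": joint angles; "qvel": joint speeds; "tau": joint torques, N m; "tcp_pos": TCP position; "tool_rot": TCP orientation; "contact_force": force on the tool from outside, world axes, zero at the start; "moment": the same for the moment, N m; "finger_gap": opening from 0.0 (shut) to 1.0 (fully open); "grip_force": force on a finger pad.
Only numpy, scipy, OpenCV 4.12 (cv2) and the standard library are available. Lean on these libraries where they do the work, as an engineer would, in place of code of your own. Each camera call takes 0.05 s, during which the arm holds its last target. There are 200 camera calls.

## Working session

There is one attempt and no reset: what is moved stays moved. The work goes in short steps, Python scripts to look and compute and a shell command to move; the robot and the scene stay as the last step left them, time stands still between calls to the robot, and variables do not carry over. Pictures are saved under pics/ and viewed, at most 10 in all, crops included, and the job is handed in when it is done.

```bash
mkdir -p pics; python3 - <<'E'
from plant import r,eyes,order
import cv2,numpy as np
for n in ("top","side"):
    im,d=eyes.read_camera(n); cv2.imwrite(f"pics/{n}0.png",im[:,:,::-1]); np.save(f"{n}0.npy",d)
    p=eyes.camera_params(n); print(n,np.round(p["K"],1).tolist(),np.round(p["origin"],3),np.round(p["rotation"],3).tolist(), [k for k in p])
    for q in ("case_a","handle_a","press_a","bottle"):
        for o in eyes.pinpoint(n,q): print(q,{k:(np.round(v,3).tolist() if not isinstance(v,str) else v) for k,v in o.items()})
s=r.sense(); print(s)
E
```

```text
top [[561.4, 0.0, 309.2], [0.0, 561.4, 240.6], [0.0, 0.0, 1.0]] [0.354 0.104 1.136] [0.056, -0.067, -0.699, 0.71] ['K', 'origin', 'rotation']
case_a {'xyz': [0.317, 0.251, 0.003], 'p': 0.87}
case_a {'xyz': [0.578, -0.208, 0.002], 'p': 0.8}
case_a {'xyz': [0.569, 0.209, 0.001], 'p': 0.68}
case_a {'xyz': [0.34, -0.234, 0.002], 'p': 0.62}
case_a {'xyz': [0.544, 0.011, -0.001], 'p': 0.6}
case_a {'xyz': [0.765, -0.167, -0.003], 'p': 0.45}
case_a {'xyz': [0.551, 0.213, 0.106], 'p': 0.38}
handle_a {'xyz': [0.336, 0.246, 0.103], 'p': 0.88}
handle_a {'xyz': [0.564, -0.203, 0.108], 'p': 0.86}
handle_a {'xyz': [0.346, -0.247, 0.107], 'p': 0.84}
handle_a {'xyz': [0.552, 0.214, 0.105], 'p': 0.83}
handle_a {'xyz': [0.52, 0.01, 0.11], 'p': 0.74}
press_a {'xyz': [0.472, 0.218, 0.028], 'p': 0.73}
press_a {'xyz': [0.434, 0.024, 0.031], 'p': 0.63}
press_a {'xyz': [0.479, -0.199, 0.027], 'p': 0.48}
press_a {'xyz': [0.405, 0.219, 0.022], 'p': 0.43}
bottle {'xyz': [0.612, 0.384, -0.004], 'p': 0.57}
bottle {'xyz': [0.5, -0.198, 0.054], 'p': 0.46}
side [[586.2, 0.0, 319.6], [0.0, 586.2, 230.5], [0.0, 0.0, 1
[... 724 characters left out ...]
0.71}
{'time_s': 0.5, 'joints': array([-1.12741133e+00,  3.53032703e-01,  1.63342893e+00, -1.16150469e-05,
        1.15518189e+00, -2.38367072e-03]), 'qvel': array([ 0.00036175,  0.00122258, -0.00095461,  0.00224233, -0.00078595,
        0.00067663]), 'tau': array([ 2.54278825e-05, -5.93304920e+01, -3.34323585e+01,  6.97073713e-02,
        1.67915435e-02, -3.55291672e-05]), 'tcp_pos': array([ 0.2694705 , -0.56391143,  0.21455013]), 'tool_rot': array([ 9.75263425e-01,  2.21045813e-01, -1.07475351e-05, -2.36571836e-05]), 'contact_force': array([ 0.60878162, -0.24527507,  0.5297301 ]), 'moment': array([ 0.00519393, -0.000882  , -0.01429855]), 'grip_force': 0.0, 'finger_gap': 1.0048993090330265}
```

View pics/top0.png

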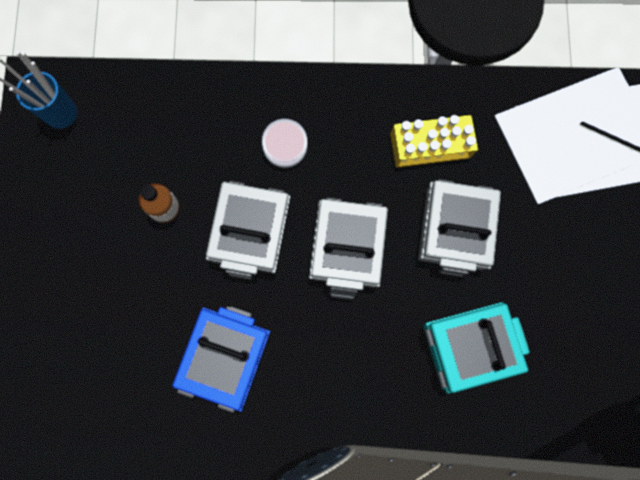

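View pics/side0.png

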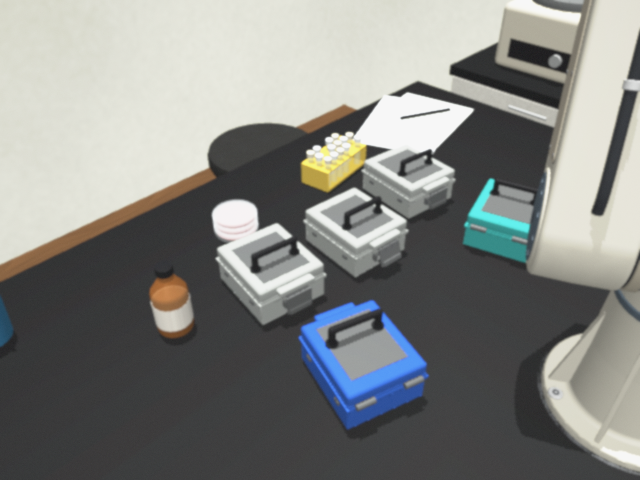

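The top view shows three grey cases at (248,228), (348,243) and (461,225). Possible confusions are the blue case at (222,358) and the turquoise one at (477,348), so by colour I choose the three greys. The bottle is at (158,203), the dishes at (285,143) and the rack at (435,140). I'll measure the handles and yaws and make one close crop.

```bash
cat > h.py <<'E'
from plant import r,eyes,order
import cv2,numpy as np
from scipy.spatial.transform import Rotation as R
def cloud(n,d):
    p=eyes.camera_params(n);K=np.array(p["K"]);Ro=np.array(p["rotation"])
    Ro=Ro if Ro.shape==(3,3) else R.from_quat(Ro).as_matrix()
    v,u=np.mgrid[:480,:640]
    c=np.stack([(u-K[0,2])/K[0,0]*d,-(v-K[1,2])/K[1,1]*d,-d],-1)
    return c@Ro.T+np.array(p["origin"])
def st():
    s=r.sense();print("t",round(s["time_s"],2),"tcp",np.round(s["tcp_pos"],4),"F",np.round(s["contact_force"],1),"gap",round(s["finger_gap"],3))
    return s
def rows(pos,Rt):
    "shift mm and rotvec deg from the present pose to pos, Rt"
    s=r.sense();T=R.from_quat(s["tool_rot"])
    print("shift",np.round(T.inv().apply(np.array(pos)-s["tcp_pos"])*1000,1),"turn",np.round(np.degrees((T.inv()*Rt).as_rotvec()),2))
E
python3 - <<'E'
from h import *
im=cv2.imread("pics/top0.png")
cv2.imwrite("pics/crop0.png",cv2.resize(im[170:310,190:520],None,fx=2.4,fy=2.4,interpolation=cv2.INTER_CUBIC))
H=[(.551,.211),(.522,.012),(.561,-.204)]
for n in("top","side"):
    P=cloud(n,np.load(f"{n}0.npy")).reshape(-1,3)
    for h in H:
        near=np.hypot(P[:,0]-h[0],P[:,1]-h[1])
        b=P[(near<.06)&(P[:,2]>.1)&(P[:,2]<.125)]
        if len(b)<15: print(n,h,len(b));continue
        (c,sz,a)=cv2.minAreaRect((b[:,:2]*1000).astype(np.float32))
        w=np.linalg.svd(b[:,:2]-b[:,:2].mean(0),full_matrices=False)[2][0]; w*=np.sign(w[1])
        l=P[(near<.13)&(P[:,2]>.068)&(P[:,2]<.088)]
        c2=cv2.minAreaRect((l[:,:2]*1000).astype(np.float32))
        print(n,len(b),"handle",np.round(c,1),np.round(sz,1),"z",np.round(np.percentile(b[:,2],90),4),"yaw",np.round(np.arctan2(-w[0],w[1]),3),"lid",np.round(c2[0],1),np.round(c2[1],1),round(c2[2],1),"z",np.round(np.median(l[:,2]),4))
E
```

```text
top 307 handle [550.3 211.6] [90.2 12.6] z 0.1144 yaw -0.167 lid [563.5 210.4] [132.7 166.9] 80.5 z 0.0772
top 314 handle [522.3  13.8] [90.3 12.8] z 0.1145 yaw -0.108 lid [535.2  11.8] [132.1 166.3] 83.6 z 0.0771
top 310 handle [ 562.8 -205.7] [90.5 13.4] z 0.1142 yaw -0.145 lid [ 575.7 -208.3] [132.8 167. ] 82.2 z 0.077
side 354 handle [547.2 213.5] [93.4 12.2] z 0.1129 yaw -0.174 lid [561.9 211.3] [133.  170.6] 80.4 z 0.0769
side 279 handle [518.9  14.7] [92.1 13.4] z 0.1131 yaw -0.127 lid [532.5  14.1] [134.1 168.7] 83.6 z 0.0768
side 201 handle [ 558.3 -202.8] [90.8 12.4] z 0.1126 yaw -0.151 lid [ 573.2 -205.9] [134.7 169.4] 81.2 z 0.0767
```

View pics/crop0.png

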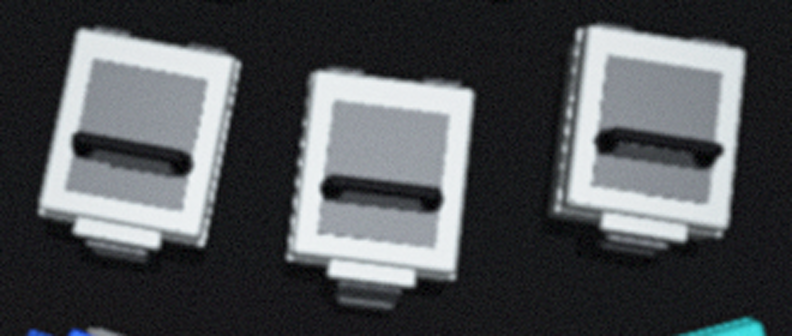

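The crop shows grey cases with dark handle bars at crop px (132,153), (381,193) and (658,148). The middle flap at (367,298) stands out further than the others, so it is probably loose, but the tug will decide. Next I'll compute the moves, leftmost case first.

```bash
cat >> h.py <<'E'
def down(yaw,tilt=0):
    c,s=np.cos(yaw),np.sin(yaw)   # tool x = case y, tool y = case x, z down
    return R.from_matrix(np.array([[-s,c,0],[c,s,0],[0,0,-1]]).T)
# world: case yaw and handle xy (mean of both cameras)
C={'L':(-.168,.5488,.2125),'M':(-.115,.5206,.0142),'R':(-.147,.5606,-.2043)}
def goto(k,z,dx=0):
    y,hx,hy=C[k]; rows([hx+dx*np.cos(y),hy+dx*np.sin(y),z],down(y))
E
python3 -c "
from h import *
st();goto('L',.2)"
```

```text
t 0.5 tcp [ 0.2695 -0.5639  0.2146] F [ 0.6 -0.2  0.5] gap 1.005
shift [ 586.8 -580.1   14.6] turn [ -0.    -0.   -54.83]
```

```bash
python3 -m pendant '[[[587,-580,15,0,0,-55],[587,-580,15,0,0,-55],[587,-580,15,0,0,-55],[587,-580,15,0,0,-55],[587,-580,15,0,0,-55],[587,-580,15,0,0,-55],[587,-580,15,0,0,-55],[587,-580,15,0,0,-55]]]' -0.2 6; python3 -c "
from h import *
st();goto('L',.2)"
```

```text
time_s: 1.3
tcp_pos: [0.4054, -0.1858, 0.2076]
tool_rot: [0.762, 0.647, 0.0, 0.0]
contact_force: [1.0, -1.2, 1.4]
finger_gap: 0.598
grip_force: 0.0
t 1.3 tcp [ 0.4054 -0.1858  0.2076] F [ 1.  -1.2  1.4] gap 0.598
shift [416.3  76.8   7.6] turn [0.06 0.01 0.28]
```

```bash
python3 -m pendant '[[[410,76,8,0,0,0],[410,76,8,0,0,0],[410,76,8,0,0,0],[410,76,8,0,0,0],[410,76,8,0,0,0],[410,76,8,0,0,0],[410,76,8,0,0,0],[410,76,8,0,0,0]]]'; python3 -c "
from h import *
st();goto('L',.2)"
```

```text
time_s: 2.1
tcp_pos: [0.5419, 0.1905, 0.1998]
tool_rot: [0.763, 0.647, 0.0, 0.0]
contact_force: [-0.9, -0.9, 0.9]
finger_gap: 0.599
grip_force: 0.0
t 2.1 tcp [0.5419 0.1905 0.1998] F [-0.9 -0.9  0.9] gap 0.599
shift [22.8  3.2 -0.2] turn [ 0.03 -0.01  0.19]
```

```bash
python3 -m pendant '[[[10,3,0,0,0,0],[10,3,0,0,0,0],[10,3,0,0,0,0]]]'; python3 -c "
from h import *
st();goto('L',.09)"
```

```text
time_s: 2.4
tcp_pos: [0.5454, 0.1966, 0.1994]
tool_rot: [0.763, 0.646, -0.001, -0.0]
contact_force: [0.5, -0.2, -0.2]
finger_gap: 0.601
grip_force: 0.0
t 2.4 tcp [0.5454 0.1966 0.1994] F [ 0.5 -0.2 -0.2] gap 0.601
shift [ 16.3   0.8 109.4] turn [-0.05  0.05  0.18]
```

Descend around the bar.

```bash
python3 -m pendant '[[[16,1,40,0,0,0],[16,1,80,0,0,0],[16,1,109,0,0,0],[16,1,109,0,0,0],[16,1,109,0,0,0]]]'; python3 -c "
from h import *
st();goto('L',.09)
im,d=eyes.read_camera('side');cv2.imwrite('pics/g1.png',cv2.resize(im[170:340,190:470],None,fx=2.5,fy=2.5)[:,:,::-1])"
```

```text
time_s: 2.9
tcp_pos: [0.5496, 0.2119, 0.0913]
tool_rot: [0.763, 0.646, -0.0, -0.0]
contact_force: [-0.8, 0.4, 0.1]
finger_gap: 0.604
grip_force: 0.0
t 2.9 tcp [0.5496 0.2119 0.0913] F [-0.8  0.4  0.1] gap 0.604
shift [ 0.5 -0.9  1.3] turn [-0.03  0.03  0.08]
```

View pics/g1.png

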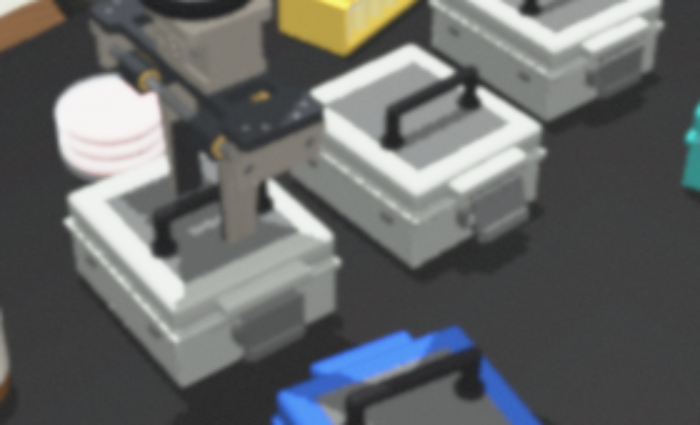

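The fingers straddle the left bar, with the near finger at (237,210) in front and the other behind at (190,165). Now I'll close gently.

```bash
python3 -m pendant '[[[0,0,0,0,0,0],[0,0,0,0,0,0],[0,0,0,0,0,0],[0,0,0,0,0,0],[0,0,0,0,0,0],[0,0,0,0,0,0]]]' 1 6
```

```text
time_s: 3.55
tcp_pos: [0.5494, 0.2134, 0.0907]
tool_rot: [0.763, 0.646, -0.0, -0.0]
contact_force: [0.7, 0.4, 2.1]
finger_gap: 0.127
grip_force: 6.0
```

```bash
python3 -m pendant '[[[0,0.5,-1,0,0,0],[0,0.8,-1.5,0,0,0],[0,0.8,-1.5,0,0,0]]]'; python3 -m pendant '[[[0,0.5,-1,0,0,0],[0,0.8,-1.5,0,0,0],[0,0.8,-1.5,0,0,0]]]'
```

```text
time_s: 3.85
tcp_pos: [0.55, 0.2132, 0.0919]
tool_rot: [0.763, 0.646, -0.0, -0.0]
contact_force: [-2.4, 2.5, -1.2]
finger_gap: 0.127
grip_force: 6.0
time_s: 4.15
tcp_pos: [0.5502, 0.2129, 0.0928]
tool_rot: [0.763, 0.646, -0.001, -0.001]
contact_force: [-3.1, 3.2, -10.4]
finger_gap: 0.125
grip_force: 6.0
```

10 N after about 2 mm means the left lid is held fast. Let it down, release, rise and go to the middle.

```bash
python3 -m pendant '[[[0,-0.8,1.5,0,0,0],[0,-1.6,3,0,0,0],[0,-1.6,3,0,0,0]]]'; python3 -m pendant '[[[0,0,0,0,0,0],[0,0,0,0,0,0],[0,0,0,0,0,0],[0,0,-40,0,0,0],[0,0,-80,0,0,0],[0,0,-100,0,0,0],[0,0,-100,0,0,0]]]' -0.2 6;python3 -c "
from h import *
st();goto('M',.19)"
```

```text
time_s: 4.45
tcp_pos: [0.5494, 0.2131, 0.0911]
tool_rot: [0.763, 0.646, -0.0, -0.0]
contact_force: [-4.1, 0.2, 0.6]
finger_gap: 0.126
grip_force: 6.0
time_s: 5.15
tcp_pos: [0.5521, 0.2139, 0.1944]
tool_rot: [0.763, 0.646, 0.003, 0.001]
contact_force: [0.3, -0.6, 0.4]
finger_gap: 0.599
grip_force: 0.0
t 5.15 tcp [0.5521 0.2139 0.1944] F [ 0.3 -0.6  0.4] gap 0.599
shift [-202.2    1.7    3.7] turn [ 0.35 -0.17 -2.87]
```

```bash
python3 -m pendant '[[[-50,1,2,0,0,-1],[-100,1,2,0,0,-2],[-150,2,2,0,0,-3],[-190,2,2,0,0,-3],[-201,2,2,0,0,-3],[-201,2,2,0,0,-3],[-201,2,2,0,0,-3]]]';python3 -c "
from h import *
st();goto('M',.09)"
```

```text
time_s: 5.85
tcp_pos: [0.5189, 0.0154, 0.1882]
tool_rot: [0.746, 0.666, 0.0, -0.0]
contact_force: [-0.4, -0.1, 1.0]
finger_gap: 0.599
grip_force: 0.0
t 5.85 tcp [0.5189 0.0154 0.1882] F [-0.4 -0.1  1. ] gap 0.599
shift [-1.   1.9 98.2] turn [-0.01 -0.02  0.1 ]
```

```bash
python3 -m pendant '[[[-1,2,40,0,0,0],[-1,2,80,0,0,0],[-1,2,98,0,0,0],[-1,2,98,0,0,0]]]'; python3 -m pendant '[[[0,0,0,0,0,0],[0,0,0,0,0,0],[0,0,0,0,0,0],[0,0,0,0,0,0],[0,0,0,0,0,0],[0,0,0,0,0,0]]]' 1 6;  python3 -m pendant '[[[0,0.5,-1,0,0,0],[0,0.8,-1.5,0,0,0],[0,0.8,-1.5,0,0,0]]]'; python3 -m pendant '[[[0,0.5,-1,0,0,0],[0,0.8,-1.5,0,0,0],[0,0.8,-1.5,0,0,0]]]'
```

```text
time_s: 6.25
tcp_pos: [0.5187, 0.015, 0.0879]
tool_rot: [0.745, 0.667, -0.002, -0.002]
contact_force: [-0.1, 0.5, 0.2]
finger_gap: 0.604
grip_force: 0.0
time_s: 6.85
tcp_pos: [0.5205, 0.0134, 0.091]
tool_rot: [0.746, 0.666, 0.0, 0.0]
contact_force: [1.0, 0.9, 3.9]
finger_gap: 0.126
grip_force: 6.0
time_s: 7.15
tcp_pos: [0.521, 0.0133, 0.092]
tool_rot: [0.746, 0.666, -0.0, -0.0]
contact_force: [-0.2, 0.6, -1.9]
finger_gap: 0.126
grip_force: 6.0
time_s: 7.45
tcp_pos: [0.5219, 0.0132, 0.0936]
tool_rot: [0.746, 0.666, -0.0, -0.0]
contact_force: [-1.1, 0.4, -2.8]
finger_gap: 0.13
grip_force: 6.0
```

Only about 2.5 N so far; raise further to be sure.

```bash
python3 -m pendant '[[[0,1.1,-2,0,0,0],[0,2.2,-4,0,0,0],[0,2.2,-4,0,0,0]]]'; python3 -m pendant '[[[0,1.5,-3,0,0,0],[0,3,-6,0,0,0],[0,3,-6,0,0,0]]]'
```

```text
time_s: 7.75
tcp_pos: [0.5244, 0.013, 0.098]
tool_rot: [0.746, 0.666, -0.0, 0.0]
contact_force: [-1.2, 1.0, -2.8]
finger_gap: 0.126
grip_force: 6.0
time_s: 8.05
tcp_pos: [0.5284, 0.0126, 0.1043]
tool_rot: [0.746, 0.666, 0.001, 0.001]
contact_force: [2.1, -0.8, -4.6]
finger_gap: 0.128
grip_force: 6.0
```

The middle lid lifts, so its catch is loose. Let it down along the same arc, release and go up.

```bash
python3 -m pendant '[[[0,-1.5,3,0,0,0],[0,-3,6,0,0,0],[0,-5.2,10,0,0,0],[0,-6.7,12.5,0,0,0],[0,-6.7,13,0,0,0],[0,-6.7,13,0,0,0]]]'; python3 -m pendant '[[[0,0,0,0,0,0],[0,0,0,0,0,0],[0,0,0,0,0,0],[0,0,-40,0,0,0],[0,0,-80,0,0,0],[0,0,-100,0,0,0],[0,0,-100,0,0,0]]]' -0.2 6;python3 -c "
from h import *
st();goto('R',.19)"
```

```text
time_s: 8.65
tcp_pos: [0.5206, 0.0135, 0.0909]
tool_rot: [0.746, 0.666, 0.0, 0.0]
contact_force: [-2.8, -0.2, 3.9]
finger_gap: 0.129
grip_force: 6.0
time_s: 9.35
tcp_pos: [0.5227, 0.0135, 0.1937]
tool_rot: [0.746, 0.666, 0.002, 0.002]
contact_force: [0.3, -0.1, -0.5]
finger_gap: 0.598
grip_force: 0.0
t 9.35 tcp [0.5227 0.0135 0.1937] F [ 0.3 -0.1 -0.5] gap 0.598
shift [-212.1   62.1    3.9] turn [ 0.33 -0.05  1.96]
```

```bash
python3 -m pendant '[[[-48,14,2,0,0,0.5],[-96,28,2,0,0,1],[-144,42,2,0,0,2],[-190,56,2,0,0,2],[-211,62,2,0,0,2],[-211,62,2,0,0,2],[-211,62,2,0,0,2]]]';python3 -c "
from h import *
st();goto('R',.09)"
```

```text
time_s: 10.05
tcp_pos: [0.5577, -0.203, 0.1873]
tool_rot: [0.758, 0.653, -0.0, -0.001]
contact_force: [-0.3, 0.6, -0.4]
finger_gap: 0.597
grip_force: 0.0
t 10.05 tcp [ 0.5577 -0.203   0.1873] F [-0.3  0.6 -0.4] gap 0.597
shift [-1.   3.3 97.3] turn [-0.12 -0.04 -0.11]
```

```bash
python3 -m pendant '[[[-1,3,40,0,0,0],[-1,3,80,0,0,0],[-1,3,97,0,0,0],[-1,3,97,0,0,0]]]'; python3 -m pendant '[[[0,0,0,0,0,0],[0,0,0,0,0,0],[0,0,0,0,0,0],[0,0,0,0,0,0],[0,0,0,0,0,0],[0,0,0,0,0,0]]]' 1 6;  python3 -m pendant '[[[0,0.5,-1,0,0,0],[0,0.8,-1.5,0,0,0],[0,0.8,-1.5,0,0,0]]]'; python3 -m pendant '[[[0,0.5,-1,0,0,0],[0,0.8,-1.5,0,0,0],[0,0.8,-1.5,0,0,0]]]'
```

```text
time_s: 10.45
tcp_pos: [0.5589, -0.2022, 0.0886]
tool_rot: [0.757, 0.654, -0.001, -0.003]
contact_force: [-0.4, 0.5, -0.4]
finger_gap: 0.6
grip_force: 0.0
time_s: 11.05
tcp_pos: [0.5609, -0.2046, 0.092]
tool_rot: [0.757, 0.653, -0.0, -0.0]
contact_force: [-0.1, 0.0, 6.5]
finger_gap: 0.13
grip_force: 6.0
time_s: 11.35
tcp_pos: [0.5613, -0.2047, 0.0928]
tool_rot: [0.757, 0.653, -0.001, -0.001]
contact_force: [-3.8, -0.6, -0.6]
finger_gap: 0.126
grip_force: 6.0
time_s: 11.65
tcp_pos: [0.5618, -0.2047, 0.0938]
tool_rot: [0.757, 0.653, -0.001, -0.001]
contact_force: [-5.1, -1.7, -6.8]
finger_gap: 0.129
grip_force: 6.0
```

```bash
python3 -m pendant '[[[0,0.4,-0.8,0,0,0],[0,0.4,-0.8,0,0,0]]]'
```

```text
time_s: 11.85
tcp_pos: [0.5618, -0.2045, 0.0943]
tool_rot: [0.757, 0.653, -0.001, -0.001]
contact_force: [-6.2, -0.6, -9.0]
finger_gap: 0.123
grip_force: 6.0
```

The right lid holds too (9 N). Let it down, release and rise, then go to the middle catch, with the tool turned 90° and the fingers shut.

```bash
python3 -m pendant '[[[0,-1,1.5,0,0,0],[0,-2,3.5,0,0,0],[0,-2,3.5,0,0,0]]]'; python3 -m pendant '[[[0,0,0,0,0,0],[0,0,0,0,0,0],[0,0,0,0,0,0],[0,0,-40,0,0,0],[0,0,-80,0,0,0],[0,0,-100,0,0,0],[0,0,-100,0,0,0]]]' -0.2 6;cat >>h.py <<'E'
def press(dx,z):
    y,hx,hy=C['M']; hx,hy=.5205,.0142
    rows([hx+dx*np.cos(y),hy+dx*np.sin(y),z],down(y)*R.from_rotvec([0,0,np.pi/2]))
E
python3 -c "
from h import *
print(st()['joints']);press(-.125,.19)
im,d=eyes.read_camera('top');cv2.imwrite('pics/m1.png',im[:,:,::-1])
P=cloud('top',d).reshape(-1,3)
for h in [(.551,.211),(.522,.012)]:
    near=np.hypot(P[:,0]-h[0],P[:,1]-h[1])
    b=P[(near<.06)&(P[:,2]>.1)&(P[:,2]<.125)];print(cv2.minAreaRect((b[:,:2]*1000).astype(np.float32)))
for n in('top','side'):
    eyes.read_camera(n)
    print([(np.round(o['xyz'],3),round(o['p'],2)) for o in eyes.pinpoint(n,'press_b')])"
```

```text
time_s: 12.15
tcp_pos: [0.561, -0.2045, 0.0923]
tool_rot: [0.757, 0.653, -0.0, -0.0]
contact_force: [-6.1, -0.1, 1.9]
finger_gap: 0.128
grip_force: 6.0
time_s: 12.85
tcp_pos: [0.5638, -0.2054, 0.1956]
tool_rot: [0.757, 0.653, 0.002, 0.003]
contact_force: [0.8, -0.7, 0.1]
finger_gap: 0.596
grip_force: 0.0
t 12.85 tcp [ 0.5638 -0.2054  0.1956] F [ 0.8 -0.7  0.1] gap 0.596
[-3.51994288e-01  3.29266577e-01  1.71283855e+00  1.99432898e-04
  1.09246452e+00 -2.04470171e-01]
shift [ 206.8 -200.1    4. ] turn [ 0.37 -0.25 88.13]
((550.262939453125, 211.68035888671875), (90.4117660522461, 12.358648300170898), 80.55030059814453)
((522.2477416992188, 13.681905746459961), (90.43759155273438, 12.22121524810791), 83.86044311523438)
[(array([0.469, 0.225, 0.03 ]), 0.63), (array([0.436, 0.022, 0.03 ]), 0.56), (array([ 0.48 , -0.198,  0.024]), 0.5), (array([0.404, 0.215, 0.026]), 0.41)]
[(array([0.47 , 0.229, 0.028]), 0.92), (array([ 0.48 , -0.198,  0.027]), 0.85), (array([0.433, 0.023, 0.033]), 0.58)]
```

```bash
python3 -m pendant '[[[25,-25,3,0,0,8],[55,-53,3,0,0,16],[85,-82,3,0,0,24],[115,-111,3,0,0,32],[145,-140,3,0,0,40],[175,-169,3,0,0,48],[200,-193,3,0,0,56],[206,-200,3,0,0,64]]]' 1 10;python3 -m pendant '[[[0,0,0,0,0,8],[0,0,0,0,0,16],[0,0,0,0,0,24],[0,0,0,0,0,24],[0,0,0,0,0,24]]]'; python3 -c "
from h import *
st();press(-.125,.016)"
```

```text
time_s: 13.9
tcp_pos: [0.3909, 0.0304, 0.1878]
tool_rot: [0.989, 0.15, -0.001, -0.0]
contact_force: [-0.3, 0.3, -0.8]
finger_gap: 0.0
grip_force: 0.0
time_s: 14.4
tcp_pos: [0.3934, 0.0285, 0.1883]
tool_rot: [0.999, -0.054, -0.001, 0.0]
contact_force: [0.1, -0.0, 0.3]
finger_gap: 0.006
grip_force: 0.0
t 14.4 tcp [0.3934 0.0285 0.1883] F [ 0.1 -0.   0.3] gap 0.006
shift [  3.1  -0.4 172.3] turn [0.01 0.07 0.36]
```

```bash
python3 -m pendant '[[[3,0,45,0,0,0],[3,0,90,0,0,0],[3,0,135,0,0,0],[3,0,165,0,0,0],[3,0,172,0,0,0],[3,0,172,0,0,0]]]'; python3 -c "
from h import *
st();press(-.088,.016)
im,d=eyes.read_camera('side');cv2.imwrite('pics/g2.png',cv2.resize(im[170:340,220:500],None,fx=2.5,fy=2.5)[:,:,::-1])"
```

```text
time_s: 15.0
tcp_pos: [0.396, 0.0281, 0.0163]
tool_rot: [0.998, -0.055, -0.001, 0.0]
contact_force: [1.2, -0.1, 1.1]
finger_gap: 0.007
grip_force: 0.0
t 15.0 tcp [0.396  0.0281 0.0163] F [ 1.2 -0.1  1.1] gap 0.007
shift [37.3 -0.3  0.2] turn [0.03 0.16 0.24]
```

View pics/g2.png

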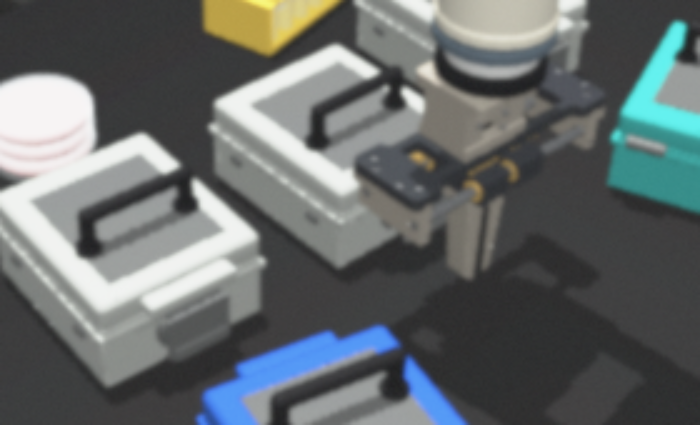

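The shut fingers at (470,240) stand in front of the middle case, clear of everything. Now I'll push in small steps, watching the force.

```bash
python3 -m pendant '[[[10,0,0,0,0,0],[20,0,0,0,0,0],[25,0,0,0,0,0],[28,0,0,0,0,0],[28,0,0,0,0,0]]]'; for i in 1 2 3; do python3 -m pendant '[[[1,0,0,0,0,0],[2,0,0,0,0,0],[2,0,0,0,0,0]]]'; done
```

```text
time_s: 15.55
tcp_pos: [0.4248, 0.025, 0.0172]
tool_rot: [0.998, -0.056, 0.0, -0.0]
contact_force: [0.0, -0.3, -0.9]
finger_gap: 0.006
grip_force: 0.1
time_s: 15.85
tcp_pos: [0.4256, 0.0249, 0.0167]
tool_rot: [0.998, -0.056, -0.001, 0.0]
contact_force: [-4.6, 0.7, 2.9]
finger_gap: 0.006
grip_force: 2.2
time_s: 16.15
tcp_pos: [0.4259, 0.0247, 0.0165]
tool_rot: [0.998, -0.056, -0.002, 0.0]
contact_force: [-7.9, 3.8, 5.1]
finger_gap: 0.001
grip_force: 4.4
time_s: 16.45
tcp_pos: [0.4276, 0.0245, 0.016]
tool_rot: [0.998, -0.056, -0.003, 0.0]
contact_force: [-6.2, 2.7, -5.4]
finger_gap: 0.005
grip_force: 3.4
```

```bash
for i in 1 2 3; do python3 -m pendant '[[[0.7,0,0,0,0,0],[1.5,0,0,0,0,0],[1.5,0,0,0,0,0]]]'; done
```

```text
time_s: 16.75
tcp_pos: [0.4309, 0.0242, 0.0164]
tool_rot: [0.998, -0.056, -0.001, 0.0]
contact_force: [-0.4, -0.6, 0.8]
finger_gap: 0.004
grip_force: 0.0
time_s: 17.05
tcp_pos: [0.4333, 0.0241, 0.0169]
tool_rot: [0.998, -0.056, -0.0, -0.0]
contact_force: [-3.3, 1.1, -0.5]
finger_gap: 0.005
grip_force: 1.9
time_s: 17.35
tcp_pos: [0.4335, 0.024, 0.0168]
tool_rot: [0.998, -0.056, -0.001, 0.0]
contact_force: [-7.0, 2.6, 3.1]
finger_gap: 0.002
grip_force: 3.8
```

It snapped: the force fell to zero, then rose at the predicted home position (0.433). Back off, rise clear and look.

```bash
python3 -m pendant '[[[-15,0,0,0,0,0],[-45,0,0,0,0,0],[-50,0,-40,0,0,0],[-50,0,-90,0,0,0],[-50,0,-140,0,0,0],[-50,0,-180,0,0,0],[-90,0,-180,0,0,0],[-90,0,-180,0,0,0]]]'; python3 -c "
from h import *
ims=[]
for n,s in(('top',np.s_[170:310,190:520]),('side',np.s_[130:340,200:500])):
    im,d=eyes.read_camera(n);ims.append(cv2.resize(im[s],(500,int(500*(s[0].stop-s[0].start)/(s[1].stop-s[1].start)))))
    P=cloud(n,d).reshape(-1,3)
    for h in [(.551,.211),(.522,.012),(.561,-.205)]:
        near=np.hypot(P[:,0]-h[0],P[:,1]-h[1])
        b=P[(near<.06)&(P[:,2]>.1)&(P[:,2]<.125)]
        if len(b)>20: print(n,np.round(cv2.minAreaRect((b[:,:2]*1000).astype(np.float32))[0],1),np.percentile(b[:,2],90).round(4))
    print([(np.round(o['xyz'],3),round(o['p'],2)) for o in eyes.pinpoint(n,'press_b')])
cv2.imwrite('pics/e.png',np.vstack(ims)[:,:,::-1])"
```

```text
time_s: 18.15
tcp_pos: [0.3438, 0.0341, 0.1981]
tool_rot: [0.998, -0.056, 0.001, -0.0]
contact_force: [-0.4, -0.5, -1.0]
finger_gap: 0.007
grip_force: 0.0
top [550.3 211.5] 0.1141
top [522.2  13.9] 0.1136
top [ 563.  -205.7] 0.1142
[(array([0.445, 0.025, 0.024]), 0.73), (array([ 0.479, -0.2  ,  0.025]), 0.64), (array([0.406, 0.22 , 0.024]), 0.62), (array([0.466, 0.225, 0.028]), 0.54), (array([0.488, 0.223, 0.056]), 0.44)]
side [547.4 214. ] 0.1129
side [519.   14.8] 0.1128
[(array([0.474, 0.228, 0.027]), 0.93)]
```

View pics/e.png

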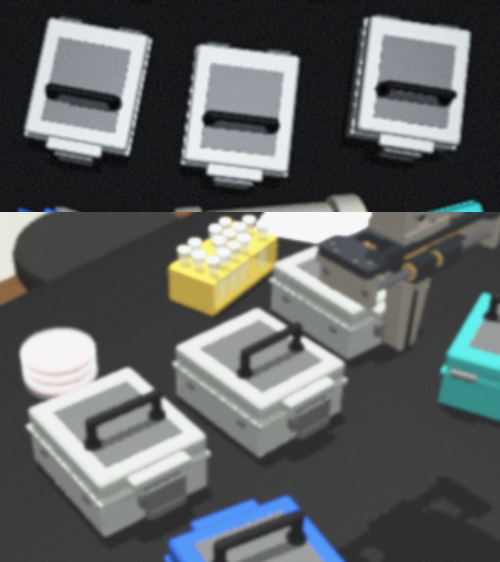

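The middle flap, at (232,182) in the top half, is now as far in as the others. All lids are down and nothing has moved. Handing in.

```bash
python3 -c "
from plant import order
print(order.hand_in())"
```

```text
the job is handed in; nothing more can be done
None
```

I tugged all three lids from left to right: the left and right held, the middle came up, so I let it down and pressed its catch home, and handed in at about 18 s with all lids down and all catches home.

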